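# Wedge a core specimen tight in the scanner tray

### The arm

A 7-joint arm with a two-finger parallel gripper is mounted at the origin on the work surface. World frame = base frame: x ahead of the robot, y to its left, z up, the work surface at z = 0. Lengths are in m, angles in rad, forces in N, time in s.
With the tool pointing down it reaches from about 0.35 to 0.9 m from the base axis. Payload 7.2 kg.
Tool frame: the origin (TCP) lies at the very end of the fingers, on their centre line; the grasp point (between the pads) lies ctrl.tcp_to_grasp behind it (ctrl.tcp_to_grasp is the distance from the TCP to the grasp point, in m); z points along the fingers, y is the line along which they close (so a half turn about z gives the same grasp; the last joint's range is limited). The gripper opens to 88 mm and grips with 3 to 60 N. Pads are 20 mm wide; open, the fingers measure 115 mm over their backs; the gripper's body (75 mm by 178 mm) begins 61 mm behind the grasp point.
Start: joints at [1.169, 0.411, -0.013, 1.596, 0.006, 1.134, -0.082], TCP at [0.205, -0.591, 0.223] pointing down, gripper open.
Joint ranges: [-2.95, 2.95], [-0.29, 1.99], [-1.47, 1.44], [0.14, 2.54], [-1.03, 4.17], [0.13, 1.85], [-2.86, 2.86]. Speed limits (rad/s): [2.39, 2.39, 3.01, 3.01, 3.14, 3.14, 3.14].

### API

Orientations are given as a 3x3 rotation matrix whose columns are the frame's x, y, z axes.
In Python, from station import ctrl, vision, close_job gives the robot as it stands. The module is installed in compiled form; this text tells all that it offers.
- The arm moves only by the tool apply_moves, never from a script. Its argument "commands" is a list that holds one entry, the list of rows, each a list of 5 numbers: the shift along the world's x, y, z in m, then the turn about the world's z in degrees, then the closure, from 0 (fully open) to 1 (shut). A call has 1 to 12 rows; each row shifts and turns the commanded pose from where the row before left it; what a row does not reach is not made up. A row lasts 1/8 s, in which the tool goes at most 62.5 mm and 10.7 degrees, less where a joint would pass 70% of its speed; a pose out of reach is approached as far as the arm can. A call is refused whole if a number of a shift passes 0.0625 or a number of a turn 10.7, either way. A call with a gripper value outside its range is refused whole. The fingers move at their own pace and stop on an object; "force" is the grip in N (left out, the last holds). Time passes only in rows, so rows that do not move let the fingers close. It gives the time, the measured TCP pose, the force, the opening and the grip force at its end, in the units of the state.
- ctrl.observe(): the state, without advancing time (a new reading comes with each control period).
- vision.snapshot(name): name is "side" or "top"; returns the picture (480x640x3 uint8, red, green, blue); there is no depth.
- vision.get_calibration(name): a dict with "K" (3x3 intrinsics, pixels), "R" (3x3) and "t" (3): a world point X has camera coordinates R X + t. Camera axes: x right, y down, z forward; pixel columns grow to the right and rows downward; lengths in m; the calibration is good to about 2 mm. A picture is of the moment at which its call begins. get_calibration takes no time and is no camera call.
- close_job(): hands the job in; it is judged then, once.
The state is a dict: "t": time; "q": joint angles; "joint_vel": joint speeds; "tau": joint torques, N m; "eef_pos": TCP position; "tool_rot": TCP orientation; "force": force on the tool from outside, world axes, zero at the start; "wrist_torque": the same for the moment, N m; "grip_width": opening from 0.0 (shut) to 1.0 (fully open); "grip_force": force on a finger pad.
Only numpy, scipy, OpenCV 4.12 (cv2) and the standard library are available. Lean on these libraries where they do the work, as an engineer would, in place of code of your own. Each camera call takes 0.05 s, during which the arm holds its last target. There are 200 camera calls.

### The job

Pull the scanner's specimen tray out to its stop. Then pick up the mallet and tap the clamp wedge sideways into the tray in three or more short taps, drawing the mallet clear of the wedge after each, until it goes no further; touch the wedge only with the mallet. Leave the tray out, stand the mallet back upright on its head on the bench, let go, and leave the other things undisturbed.

Things in the scene. Friction and masses are not known exactly. Their poses are not given: they have to be found in the camera images.
- scanner: Low white scanner fixed to the bench, yaw and place vary: base 300 (x) x 240 (y) x 18 mm, flat roof with its top 92 mm above the bench (a round barrel at the rear reaches 128 mm). Origin: middle of the base's front edge at bench height (the base runs 300 mm along +x); z up. The tray comes out along its -x axis; the wedge's struck end sticks out on its +y side.
- tray (a joint): Slide of the aluminium tray (180 mm wide, 180 mm deep, its white front panel 200 mm wide x 10 mm thick, top 74 mm above the bench). 0 = pushed in, grows as the tray is pulled out along the scanner's -x axis; the stop is at 0.140 m. About 3 N of friction, and it stays where it is left.
- tray_handle (a point): Middle of the tray's handle: a steel bar 12 mm thick and 110 mm long, parallel to the scanner's y axis, 60 mm above the bench and 45 mm in front of the tray's front panel (39 mm clear gap), joined to the panel at both ends. It can be gripped or hooked from above. Moves with the tray; axes as the scanner's.
- wedge (a joint): Slide of the steel clamp wedge, which lies across the tray between a fence and the jaw that presses on the stone core slice. 0 = slack, grows as it is driven along the scanner's -y axis; at 0.032 m it is tight against its stop and goes no further. It needs about 6 N to move at first, 9 N at the end, stays where it is left and does not rebound.
- wedge_head: The wedge's struck end: a steel block 44 (x) x 22 (y) x 34 mm high at the thick end of the wedge (the whole wedge is 194 mm long), sticking out of the tray's +y side; its middle is 47 mm above the bench and nothing stands in the way on its +y side. Axes as the scanner's. Origin: on the bottom edge of the struck face, mid-width. Moves with the wedge and the tray.
- wedge_face (a point): Centre of the struck face of the wedge head: a flat face 44 mm wide and 34 mm high which looks along the scanner's +y axis, 47 mm above the bench. Strike it along the scanner's -y axis. It lies 77 mm beyond the tray's side when the wedge is slack, 45 mm when tight. Axes as the scanner's.
- mallet: Block mallet of 0.3 kg standing on its head on the bench, handle up. Head: wooden block with white plastic end faces, 90 mm along its own x axis, 50 mm wide along y, 44 mm high; the two end faces (at x = +45 and -45 mm) are the striking faces, either will do. Handle: wood, 24 mm along x by 34 mm along y, upright in the middle of the head, from 44 to 133 mm high. Origin: centre of the underside; z up along the handle.
- jar: Bystander: white jar with a blue cap, 64 mm across, 85 mm high. Origin at the centre of its underside.
- slide_box: Bystander: flat grey slide box 100 x 85 x 32 mm. Origin at the centre of its underside.
- beaker: Bystander: glass beaker 68 mm across, 85 mm high. Origin at the centre of its underside.
There are look-alikes about, which are no part of the job. There is more than one size of the mallet; the job needs the largest.

How it is judged:
On the way, in this order (a step that is already met when the one before it is completed fails the run):
1. the tray is out at its stop (within 6 mm) (value of joint tray above 0.134 m), for 0.2 s.
2. the wedge is part-way in (8 to 26 mm) with the mallet held off the bench and clear of it, between taps (value of joint wedge between 0.008 and 0.026 m and contact force between mallet and wedge_head below 0.1 N and height (world z) of mallet above 0.008 m), for 0.1 s.
3. the wedge is tight (within 1.5 mm of its stop) (value of joint wedge above 0.0305 m), for 0.1 s.
At the end, for the whole second after the job is handed in: The wedge is within 1.5 mm of its stop, the tray is within 6 mm of its stop, and the mallet stands released and at rest on its head on the bench (upright within 0.1 rad, underside less than 6 mm up), not touching the wedge (value of joint wedge above 0.0305 m and value of joint tray above 0.134 m and height (world z) of mallet below 0.006 m and angle between mallet's own z axis and vertical below 0.1 rad and linear speed of mallet below 0.02 m/s and contact force between mallet and wedge_head below 0.1 N).
It fails at once if the robot itself touches the wedge head with more than 1 N (contact force between any of the fingers, the arm and wedge_head above 1 N).
It fails at once if a bystander is moved by more than 30 mm (distance of any of jar, slide_box, beaker from where it was at the start of the episode above 0.03 m).
It also fails if it takes over 64 s, if anything falls off the work surface, if the arm or the gripper's body presses on something with over 40 N, if the wrist force passes 120 N, or if a joint passes its speed limit or range.

## Working session

There is one attempt and no reset: what is moved stays moved. The work goes in short steps, Python scripts to look and compute and a tool call to move; the robot and the scene stay as the last step left them, time stands still between calls to the robot, and variables do not carry over. Pictures are saved under pics/ and viewed, at most 10 in all, crops included, and the job is handed in when it is done.

Besides the shell and the picture viewer there is one more tool, called after "Emit:" as name(argument=value, ...) on one line, values as JSON. apply_moves: Moves the arm, as the interface text tells. Its arguments: {"type":"object","properties":{"commands":{"type":"array"},"force":{"type":"number"}},"required":["commands"]}

```bash
mkdir -p pics; python3 - <<'E'
from station import ctrl, vision
import cv2,numpy as np
for n in("top","side"):
    cv2.imwrite(f"pics/{n}0.png",vision.snapshot(n)[:,:,::-1]); c=vision.get_calibration(n)
    print(n,np.round(c["K"],1).tolist(),np.round(c["R"],3).tolist(),np.round(c["t"],3).tolist(), (-c["R"].T@c["t"]).round(3))
s=ctrl.observe();print(ctrl.tcp_to_grasp,s["eef_pos"],s["tool_rot"],s["grip_width"],s["t"])
E
```

```text
top [[575.1, 0.0, 330.7], [0.0, 575.1, 241.8], [0.0, 0.0, 1.0]] [[-0.004, -1.0, 0.007], [-0.991, 0.003, -0.136], [0.136, -0.008, -0.991]] [-0.01, 0.579, 1.515] [ 0.368 -0.     1.58 ]
side [[570.3, 0.0, 312.6], [0.0, 570.3, 229.9], [0.0, 0.0, 1.0]] [[-0.938, -0.346, 0.014], [-0.245, 0.636, -0.732], [0.244, -0.69, -0.682]] [0.538, 0.226, 1.106] [0.29  0.805 0.911]
0.0187 [ 0.20457183 -0.5900922   0.22188025] [[ 9.44787179e-01  3.27684047e-01 -5.93365770e-04]
 [ 3.27684563e-01 -9.44786228e-01  1.34539980e-03]
 [-1.19737757e-04 -1.46555328e-03 -9.99998919e-01]] 1.0016803842353248 0.1
```

View pics/top0.png

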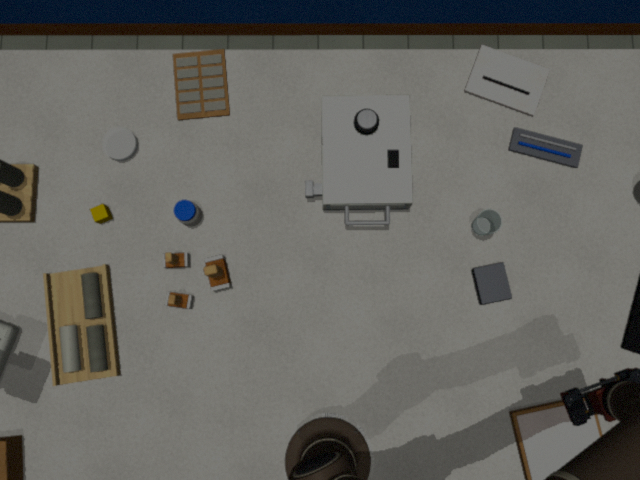

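View pics/side0.png

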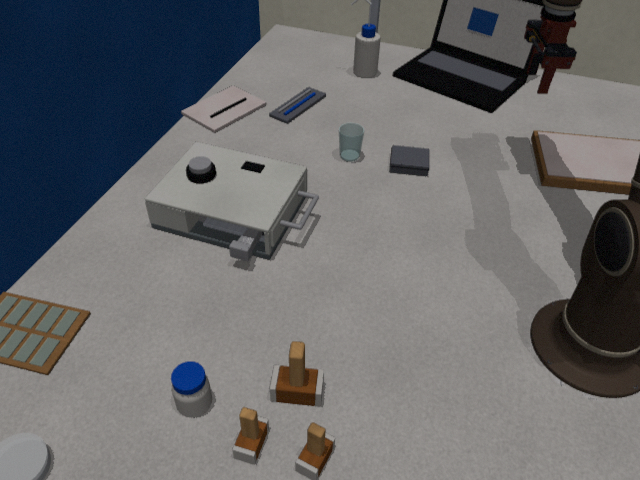

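The top view has three mallet candidates, at (217,273), (176,260) and (180,300). The first is clearly the largest, and it is also the biggest in the side view at (297,375). The scanner is at (367,152) with its handle at (367,220) and the wedge head at (310,189). The jar is at (186,212), the beaker at (485,222) and the slide box at (491,283). Next, one close crop.

```bash
python3 - <<'E'
import cv2,numpy as np
a=cv2.imread("pics/top0.png")
m=cv2.resize(a[235:315,155:255],(500,400),interpolation=cv2.INTER_CUBIC)[:, :400]
s=cv2.resize(a[85:235,295:425],None,fx=3,fy=3,interpolation=cv2.INTER_CUBIC)
o=np.zeros((450,790,3),np.uint8);o[:400,:400]=m;o[:450,400:790]=s
cv2.imwrite("pics/crop1.png",o)
E
```

```text
(no output)
```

View pics/crop1.png

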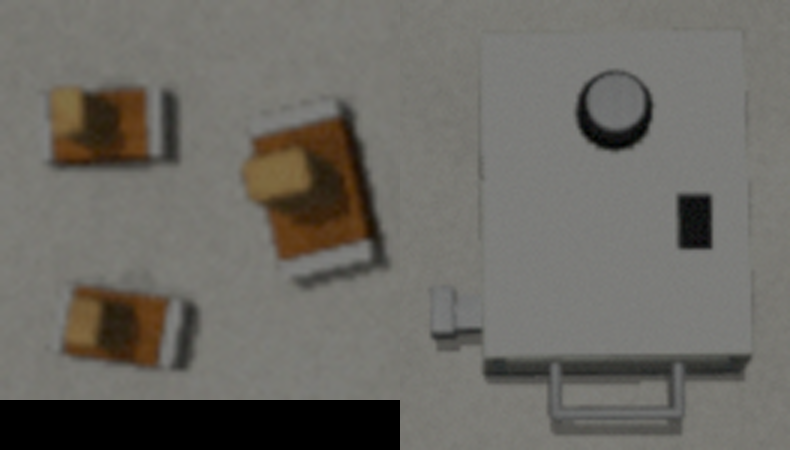

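The crop confirms it: the mallet on the right is the largest, with its head top running roughly from (205,258) to (229,284) and its handle top near (210,269.5). The scanner is nearly axis-aligned.

```bash
cat > h.py <<'E'
from station import ctrl, vision
import numpy as np
def ray(n,p,z):
    c=vision.get_calibration(n);d=c["R"].T@np.linalg.inv(c["K"])@[p[0],p[1],1];o=-c["R"].T@c["t"]
    return o+d*(z-o[2])/d[2]
def proj(n,X):
    c=vision.get_calibration(n);x=c["K"]@(c["R"]@np.array(X)+c["t"]);return x[:2]/x[2]
E
python3 - <<'E'
from h import *
for l,z,P in [("roof",.092,[(322.3,95),(409,95),(411.7,203.3),(323.3,204)]),("bar",.066,[(345,222),(389.3,222)]),
 ("whead",.064,[(305,180.3),(312.3,180.3),(313.3,197.7),(306.3,197.7)]),("mhead",.044,[(204.6,258.6),(222.6,254.6),(229.4,283),(212,287.5)]),("mhandle",.133,[(210.6,269.8)]),
 ("jar",.085,[(185,211)]),("beaker",.085,[(487,220)])]:
    Q=[ray("top",p,z)[:2] for p in P]; print(l,np.round(Q,4).tolist(),np.mean(Q,0).round(4))
E
```

```text
roof [[0.9723, 0.0096], [0.972, -0.2252], [0.6732, -0.2256], [0.6719, 0.0076]] [ 0.8223 -0.1084]
bar [[0.6281, -0.0501], [0.6278, -0.1685]] [ 0.6279 -0.1093]
whead [[0.7429, 0.057], [0.7429, 0.0373], [0.6949, 0.0346], [0.695, 0.0534]] [0.7189 0.0456]
mhead [[0.5335, 0.3264], [0.5441, 0.2784], [0.4679, 0.2587], [0.456, 0.3047]] [0.5004 0.2921]
mhandle [[0.4955, 0.2917]] [0.4955 0.2917]
jar [[0.6555, 0.3725]] [0.6555 0.3725]
beaker [[0.6291, -0.4248]] [ 0.6291 -0.4248]
```

Emit:
apply_moves(commands=[[[0.035, 0.04, 0, 5.9, 0.5], [0.035, 0.04, 0, 5.9, 0.5], [0.035, 0.04, 0, 5.9, 0.5], [0.035, 0.04, 0, 5.9, 0.5], [0.035, 0.04, 0, 5.9, 0.5], [0.035, 0.04, 0, 5.9, 0.5], [0.035, 0.04, 0, 5.9, 0.5], [0.035, 0.04, 0, 5.9, 0.5], [0.035, 0.04, 0, 6, 0.5], [0.036, 0.04, 0, 6, 0.5], [0.036, 0.04, 0, 6, 0.5], [0.036, 0.041, 0, 6, 0.5]]], force=30)

```text
t: 1.6
eef_pos: [0.6285, -0.1084, 0.2223]
tool_rot: [[-0.009, 1.0, -0.001], [1.0, 0.009, -0.0], [-0.0, -0.001, -1.0]]
force: [0.4, -0.8, -0.2]
grip_width: 0.501
grip_force: 0.0
```

Emit:
apply_moves(commands=[[[0, 0, -0.05, 0, 0.5], [0, 0, -0.05, 0, 0.5], [0, 0, -0.04, 0, 0.5], [0, 0, -0.025, 0, 0.5], [0, 0, -0.013, 0, 0.5], [0, 0, 0, 0, 0.95], [0, 0, 0, 0, 0.95], [0, 0, 0, 0, 0.95], [0, 0, 0, 0, 0.95], [0, 0, 0, 0, 0.95]]], force=30)

```text
t: 2.85
eef_pos: [0.6273, -0.1097, 0.0455]
tool_rot: [[-0.006, 1.0, -0.001], [1.0, 0.006, -0.001], [-0.001, -0.001, -1.0]]
force: [-4.1, -0.1, 6.3]
grip_width: 0.126
grip_force: 30.0
```

Emit:
apply_moves(commands=[[[-0.01, 0, 0, 0, 0.95], [-0.02, 0, 0, 0, 0.95], [-0.02, 0, 0, 0, 0.95], [-0.02, 0, 0, 0, 0.95], [-0.02, 0, 0, 0, 0.95], [-0.02, 0, 0, 0, 0.95], [-0.015, 0, 0, 0, 0.95], [-0.01, 0, 0, 0, 0.95], [-0.005, 0, 0, 0, 0.95], [-0.002, 0, 0, 0, 0.95], [0, 0, 0, 0, 0.95]]])

```text
t: 4.22
eef_pos: [0.4873, -0.1109, 0.0455]
tool_rot: [[-0.005, 1.0, 0.004], [1.0, 0.005, -0.002], [-0.002, 0.004, -1.0]]
force: [4.2, -6.0, 2.4]
grip_width: 0.126
grip_force: 30.0
```

Emit:
apply_moves(commands=[[[-0.002, 0, 0, 0, 0.95], [0, 0, 0, 0, 0.5], [0, 0, 0, 0, 0.5], [0, 0, 0, 0, 0.5], [0, 0, 0.02, 0, 0.5], [0, 0, 0.05, 0, 0.5], [0, 0, 0.055, 0, 0.3], [0, 0, 0.055, 0, 0]]])

```text
t: 5.22
eef_pos: [0.483, -0.1091, 0.2261]
tool_rot: [[-0.006, 1.0, -0.001], [1.0, 0.006, 0.0], [0.0, -0.001, -1.0]]
force: [0.9, -0.2, -0.5]
grip_width: 0.691
grip_force: 0.0
```

```bash
python3 - <<'E'
from h import *
import cv2
a=vision.snapshot("top")[:,:,::-1];s=vision.snapshot("side")[:,:,::-1]
t1=cv2.resize(a[130:310,190:390],None,fx=2,fy=2,interpolation=cv2.INTER_CUBIC)
t2=cv2.resize(s[200:400,200:400],None,fx=2,fy=2,interpolation=cv2.INTER_CUBIC)
o=np.zeros((400,800,3),np.uint8);o[:360,:400]=t1;o[:,400:]=t2
cv2.imwrite("pics/c2.png",o);st=ctrl.observe();print(st["eef_pos"],st["t"],st["q"])
E
```

```text
[ 0.4864437  -0.10936097  0.23012355] 5.325 [ 5.84511391e-01  2.28829099e-01 -5.37885878e-01  1.86535195e+00
  1.34653868e-01  1.07394726e+00  6.65500455e-04]
```

View pics/c2.png

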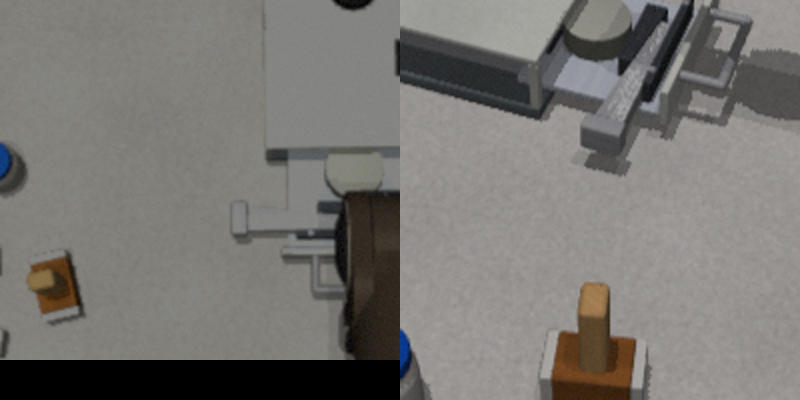

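The tray is out. The wedge head is at top crop (231–248, 202–237). I'll compute its new position and cross-check the mallet handle in the side view, where its top spans crop x 580–609, y 283–300.

```bash
python3 - <<'E'
from h import *
Q=[ray("top",(190+u/2,130+v/2),.064)[:2] for u,v in[(231,202),(247,202),(248,237),(233,237)]];print(np.round(Q,4).tolist(),np.mean(Q,0))
# side: handle top centre approx crop (595,292)
print("side handle", ray("side",(200+(595-400)/2,200+292/2),.133))
for yaw in(10,14,18):
  a=np.radians(yaw);x=np.array([np.cos(a),np.sin(a),0]);y=np.array([-x[1],x[0],0])
  for c in([.5,.292,0],[.496,.292,0]):
    P=[np.array(c)+sx*.045*x+sy*.025*y+[0,0,.044] for sx,sy in[(-1,-1),(-1,1),(1,1),(1,-1)]]
    print(yaw,c,"top crop",[((proj("top",p)-[190,130])*2).round(0).tolist() for p in P],"side crop",[((proj("side",p)-[200,200])*2+[400,0]).round(0).tolist() for p in P])
E
```

```text
[[0.6044, 0.0554], [0.6044, 0.0341], [0.5573, 0.0327], [0.5574, 0.0527]] [0.58086821 0.04371186]
side handle [0.49525596 0.28931137 0.133     ]
10 [0.5, 0.292, 0] top crop [[78.0, 312.0], [41.0, 319.0], [31.0, 252.0], [68.0, 246.0]] side crop [[645.0, 337.0], [635.0, 387.0], [532.0, 369.0], [546.0, 321.0]]
10 [0.496, 0.292, 0] top crop [[78.0, 315.0], [41.0, 322.0], [31.0, 255.0], [68.0, 249.0]] side crop [[649.0, 339.0], [639.0, 388.0], [537.0, 371.0], [550.0, 322.0]]
14 [0.5, 0.292, 0] top crop [[80.0, 310.0], [43.0, 319.0], [29.0, 254.0], [65.0, 245.0]] side crop [[643.0, 334.0], [638.0, 384.0], [534.0, 373.0], [543.0, 324.0]]
14 [0.496, 0.292, 0] top crop [[80.0, 313.0], [43.0, 322.0], [29.0, 257.0], [65.0, 248.0]] side crop [[648.0, 335.0], [642.0, 385.0], [538.0, 374.0], [547.0, 325.0]]
18 [0.5, 0.292, 0] top crop [[82.0, 308.0], [46.0, 320.0], [27.0, 256.0], [63.0, 244.0]] side crop [[642.0, 331.0], [640.0, 381.0], [535.0, 376.0], [541.0, 327.0]]
18 [0.496, 0.292, 0] top crop [[82.0, 311.0], [46.0, 323.0], [27.0, 259.0], [62.0, 247.0]] side crop [[646.0, 332.0], [644.0, 382.0], [539.0, 378.0], [545.0, 328.0]]
```

Emit:
apply_moves(commands=[[[0.001, 0.04, 0, 1.5, 0], [0.001, 0.04, 0, 1.5, 0], [0.001, 0.04, 0, 1.5, 0], [0.001, 0.04, 0, 1.5, 0], [0.001, 0.04, 0, 1.5, 0], [0.001, 0.04, 0, 1.5, 0], [0.001, 0.04, 0, 1.5, 0], [0.001, 0.04, 0, 1.5, 0], [0.001, 0.04, 0, 1.5, 0], [0.001, 0.04, 0, 1.5, 0], [0, 0, 0, 0, 0]]])

```text
t: 6.7
eef_pos: [0.4919, 0.2938, 0.2237]
tool_rot: [[-0.27, 0.963, -0.002], [0.963, 0.27, 0.001], [0.002, -0.002, -1.0]]
force: [-0.4, -0.7, 0.5]
grip_width: 1.0
grip_force: 0.0
```

Emit:
apply_moves(commands=[[[0.005, -0.003, -0.03, 0, 0], [0, 0, -0.04, 0, 0], [0, 0, -0.04, 0, 0], [0, 0, -0.025, 0, 0], [0, 0, -0.013, 0, 0], [0, 0, 0, 0, 0.9], [0, 0, 0, 0, 0.9], [0, 0, 0, 0, 0.9], [0, 0, 0, 0, 0.9], [0, 0, 0, 0, 0.9], [0, 0, 0, 0, 0.9]]], force=50)

```text
t: 8.07
eef_pos: [0.4988, 0.2875, 0.0768]
tool_rot: [[-0.264, 0.964, 0.0], [0.964, 0.264, 0.0], [-0.0, 0.0, -1.0]]
force: [-0.1, 0.3, -0.1]
grip_width: 0.358
grip_force: 0.0
```

Emit:
apply_moves(commands=[[[0, 0, 0, 0, 0.9], [0, 0, 0, 0, 0.9], [0, 0, 0, 0, 0.9], [0, 0, 0, 0, 0.9]]])

```text
t: 8.57
eef_pos: [0.4986, 0.2873, 0.0766]
tool_rot: [[-0.264, 0.964, -0.0], [0.964, 0.264, -0.0], [-0.0, -0.0, -1.0]]
force: [-1.6, -0.6, 2.1]
grip_width: 0.27
grip_force: 50.0
```

Emit:
apply_moves(commands=[[[0, 0, 0.015, 0, 0.9], [0, 0, 0.01, 0, 0.9], [0.01, -0.016, 0, 9.3, 0.9], [0.01, -0.016, 0, 9.3, 0.9], [0.01, -0.016, 0, 9.3, 0.9], [0.01, -0.016, 0, 9.3, 0.9], [0.01, -0.016, 0, 9.4, 0.9], [0.01, -0.016, 0, 9.4, 0.9], [0.01, -0.016, 0, 9.4, 0.9], [0.012, -0.016, 0, 9.4, 0.9], [0, 0, 0, 0, 0.9], [0, 0, 0, 0, 0.9]]])

```text
t: 10.07
eef_pos: [0.5804, 0.1602, 0.102]
tool_rot: [[-1.0, 0.001, 0.0], [0.001, 1.0, 0.001], [-0.0, 0.001, -1.0]]
force: [-0.3, 0.3, -3.9]
grip_width: 0.272
grip_force: 50.0
```

```bash
python3 - <<'E'
from h import *
import cv2
a=vision.snapshot("top")[:,:,::-1];s=vision.snapshot("side")[:,:,::-1]
t1=cv2.resize(a[160:310,210:360],(400,400),interpolation=cv2.INTER_CUBIC)
t2=cv2.resize(s[200:350,200:350],(400,400),interpolation=cv2.INTER_CUBIC)
cv2.imwrite("pics/c3.png",np.hstack([t1,t2]));st=ctrl.observe();print(st["eef_pos"],st["t"],st["force"])
E
```

```text
[0.58023214 0.16065777 0.10207076] 10.175 [-0.60915318  0.69845566 -2.98243505]
```

View pics/c3.png

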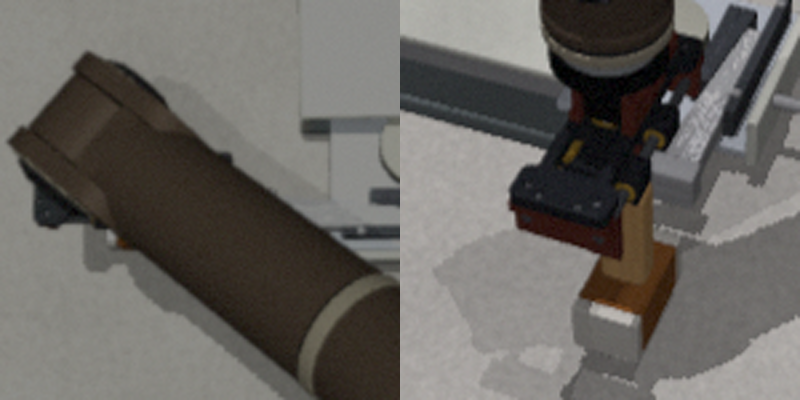

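Emit:
apply_moves(commands=[[[0, -0.025, 0, 0, 0.9], [0, -0.02, 0, 0, 0.9], [0, -0.005, 0, 0, 0.9], [0, -0.015, 0, 0, 0.9], [0, -0.01, 0, 0, 0.9]]])

```text
t: 10.8
eef_pos: [0.5806, 0.0878, 0.1024]
tool_rot: [[-1.0, -0.005, 0.001], [-0.005, 1.0, 0.005], [-0.001, 0.005, -1.0]]
force: [-0.2, 8.5, -3.0]
grip_width: 0.271
grip_force: 50.0
```

Emit:
apply_moves(commands=[[[0, 0.015, 0, 0, 0.9], [0, 0.02, 0, 0, 0.9], [0, 0, 0, 0, 0.9], [0, 0, 0, 0, 0.9]]])

```text
t: 11.3
eef_pos: [0.5807, 0.1195, 0.1015]
tool_rot: [[-1.0, -0.003, -0.0], [-0.003, 1.0, -0.001], [0.0, -0.001, -1.0]]
force: [0.6, -0.2, -3.3]
grip_width: 0.268
grip_force: 50.0
```

```bash
python3 - <<'E'
from h import *
import cv2
s=vision.snapshot("side")[:,:,::-1]
cv2.imwrite("pics/c4.png",cv2.resize(s[200:350,200:350],(600,600),interpolation=cv2.INTER_CUBIC));st=ctrl.observe();print(st["eef_pos"],st["t"],st["force"])
for w in(0,.008,.012,.016,.032):
  print(w,[((proj("side",(x,.0545-w,z))-200)*4).round(0).tolist() for x,z in((.559,.064),(.603,.064),(.603,.03))])
E
```

```text
[0.58074432 0.11902118 0.10146962] 11.35 [-0.1942097   1.34389185 -2.7698426 ]
0 [[442.0, 269.0], [362.0, 247.0], [362.0, 292.0]]
0.008 [[447.0, 259.0], [367.0, 236.0], [368.0, 281.0]]
0.012 [[450.0, 253.0], [370.0, 231.0], [371.0, 276.0]]
0.016 [[453.0, 248.0], [373.0, 226.0], [374.0, 271.0]]
0.032 [[463.0, 227.0], [384.0, 206.0], [385.0, 251.0]]
```

View pics/c4.png

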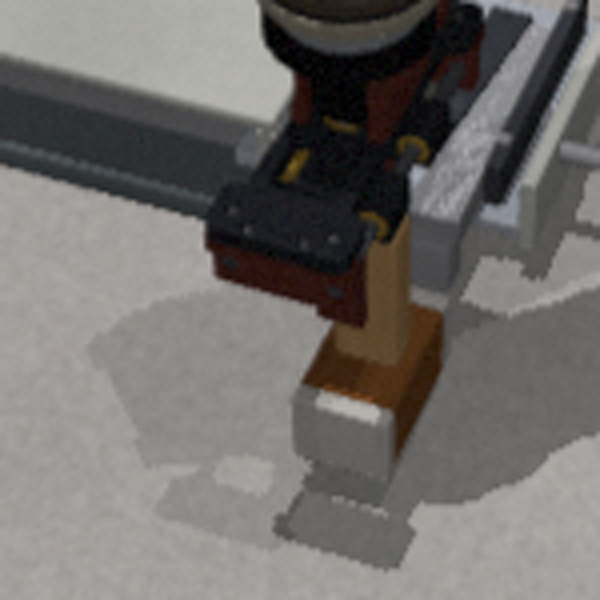

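The near-right top corner of the wedge head is at about (450,250), which puts the wedge roughly 12–14 mm in with the mallet clear. On to the next taps.

Emit:
apply_moves(commands=[[[0, -0.02, 0, 0, 0.9], [0, -0.01, 0, 0, 0.9], [0, -0.01, 0, 0, 0.9], [0, 0.015, 0, 0, 0.9], [0, 0.015, 0, 0, 0.9], [0, 0, 0, 0, 0.9], [0, 0, 0, 0, 0.9]]])

```text
t: 12.22
eef_pos: [0.5807, 0.1097, 0.1016]
tool_rot: [[-1.0, -0.003, -0.0], [-0.003, 1.0, -0.001], [0.0, -0.001, -1.0]]
force: [0.6, 0.2, -2.6]
grip_width: 0.272
grip_force: 50.0
```

Emit:
apply_moves(commands=[[[0, -0.015, 0, 0, 0.9], [0, -0.015, 0, 0, 0.9], [0, -0.01, 0, 0, 0.9], [0, -0.005, 0, 0, 0.9], [0, 0, 0, 0, 0.9]]])

```text
t: 12.85
eef_pos: [0.5807, 0.0703, 0.1022]
tool_rot: [[-1.0, -0.005, 0.002], [-0.005, 1.0, 0.011], [-0.002, 0.011, -1.0]]
force: [1.0, 16.6, -8.4]
grip_width: 0.268
grip_force: 50.0
```

Emit:
apply_moves(commands=[[[0, 0.02, 0, 0, 0.9], [0, 0.015, 0, 0, 0.9], [0, 0, 0, 0, 0.9], [0, -0.015, 0, 0, 0.9], [0, -0.015, 0, 0, 0.9], [0, -0.01, 0, 0, 0.9], [0, -0.002, 0, 0, 0.9], [0, 0, 0, 0, 0.9], [0, 0, 0, 0, 0.9]]])

```text
t: 13.98
eef_pos: [0.5806, 0.0692, 0.1029]
tool_rot: [[-1.0, -0.008, 0.003], [-0.008, 1.0, 0.019], [-0.003, 0.019, -1.0]]
force: [0.3, 29.8, -8.0]
grip_width: 0.273
grip_force: 50.0
```

Emit:
apply_moves(commands=[[[0, 0.02, 0, 0, 0.9], [0, 0.03, 0, 0, 0.9], [-0.01, 0.035, 0, 0, 0.9], [-0.01, 0.035, 0, 0, 0.9], [-0.01, 0.035, 0, 0, 0.9], [-0.01, 0.02, 0, 0, 0.9], [0, 0.005, 0, 0, 0.9], [0, 0, 0, 0, 0.9], [0, 0, 0, 0, 0.9]]])

```text
t: 15.1
eef_pos: [0.5417, 0.2355, 0.1014]
tool_rot: [[-1.0, 0.0, 0.0], [0.0, 1.0, -0.001], [-0.0, -0.001, -1.0]]
force: [-0.4, -0.5, -2.7]
grip_width: 0.272
grip_force: 50.0
```

```bash
python3 - <<'E'
from h import *
import cv2
s=vision.snapshot("side")[:,:,::-1]
cv2.imwrite("pics/c5.png",cv2.resize(s[200:400,200:400],(600,600),interpolation=cv2.INTER_CUBIC));st=ctrl.observe();print(st["eef_pos"],st["t"],st["force"])
for w in(0,.028,.032):
  print(w,[((proj("side",(x,.0545-w,z))-200)*3).round(0).tolist() for x,z in((.559,.064),(.603,.064),(.603,.03))])
E
```

```text
[0.54153139 0.23577367 0.10143997] 15.15 [ 0.18749372  0.09613093 -2.75915721]
0 [[331.0, 202.0], [271.0, 185.0], [272.0, 219.0]]
0.028 [[346.0, 174.0], [286.0, 158.0], [287.0, 192.0]]
0.032 [[348.0, 170.0], [288.0, 154.0], [289.0, 188.0]]
```

View pics/c5.png

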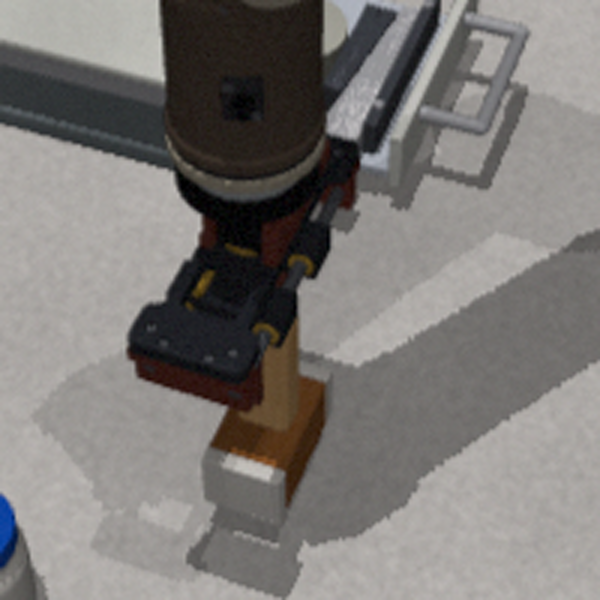

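The mallet is upright and clear, but the arm hides the wedge head. I'll set the mallet down.

Emit:
apply_moves(commands=[[[0, 0, -0.012, 0, 0.9], [0, 0, -0.008, 0, 0.9], [0, 0, -0.004, 0, 0.9], [0, 0, -0.002, 0, 0.9], [0, 0, 0, 0, 0.9]]])

```text
t: 15.78
eef_pos: [0.5404, 0.2373, 0.0767]
tool_rot: [[-1.0, -0.002, -0.0], [-0.002, 1.0, -0.001], [0.0, -0.001, -1.0]]
force: [-3.9, -4.1, 10.1]
grip_width: 0.268
grip_force: 50.0
```

Emit:
apply_moves(commands=[[[0, 0, 0, 0, 0.4], [0, 0, 0, 0, 0.2], [0, 0, 0, 0, 0.2], [0, 0, 0, 0, 0.2], [0, 0, 0.02, 0, 0.2], [0, 0, 0.05, 0, 0.2], [0, 0, 0.06, 0, 0.2], [0, 0, 0.06, 0, 0.2], [-0.05, 0.03, 0, 0, 0.2], [-0.05, 0.03, 0, 0, 0.2], [-0.05, 0.03, 0, 0, 0.2], [0, 0.0, 0, 0, 0.2]]])

```text
t: 17.27
eef_pos: [0.3864, 0.3305, 0.2678]
tool_rot: [[-1.0, -0.011, 0.002], [-0.01, 1.0, 0.001], [-0.002, 0.001, -1.0]]
force: [1.1, -0.5, -0.1]
grip_width: 0.8
grip_force: 0.0
```

```bash
python3 - <<'E'
from h import *
import cv2
s=vision.snapshot("side")[:,:,::-1];a=vision.snapshot("top")[:,:,::-1]
t1=cv2.resize(a[130:330,170:370],(400,400),interpolation=cv2.INTER_CUBIC)
t2=cv2.resize(s[200:400,200:400],(400,400),interpolation=cv2.INTER_CUBIC)
cv2.imwrite("pics/c6.png",np.hstack([t1,t2]));st=ctrl.observe();print(st["eef_pos"],st["t"])
for w in(0,.028,.032):
  print(w,[((proj("side",(x,.0545-w,z))-200)*2+[400,0]).round(0).tolist() for x,z in((.559,.064),(.603,.064),(.603,.03))],[((proj("top",(x,.0545-w,z))-[170,130])*2).round(0).tolist() for x,z in((.559,.064),(.603,.064))])
E
```

```text
[0.39066553 0.32784509 0.26685718] 17.375
0 [[621.0, 135.0], [581.0, 123.0], [581.0, 146.0]] [[272.0, 236.0], [272.0, 203.0]]
0.028 [[630.0, 116.0], [591.0, 105.0], [591.0, 128.0]] [[293.0, 236.0], [293.0, 203.0]]
0.032 [[632.0, 114.0], [592.0, 103.0], [592.0, 125.0]] [[296.0, 236.0], [296.0, 203.0]]
```

View pics/c6.png

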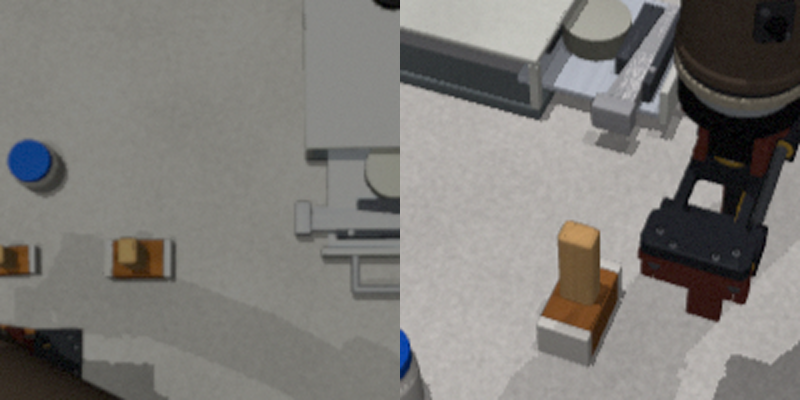

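The mallet stands upright and released at top crop (140,258). The wedge head's struck edge is at about 296, where a tight wedge should be, and the wedge held against a 30 N push. The tray is out and the jar hasn't moved. Handing in.

```bash
python3 -c "
from station import close_job
print(close_job())"
```

```text
the job is handed in; nothing more can be done
None
```

I handed the job in at about 17 s of the 64 s allowed: tray at its stop, wedge tight after four taps (it held against a 30 N push), and mallet standing upright and released on the bench; the hand-in call gave no verdict, and I didn't re-check the beaker or slide box afterwards.

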